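# Lock the outlet cover back on the air cleaner and switch it on

## Task

The filter in the little desktop air cleaner has just been changed. Put its round cover back: let the cover's two ears down through the notches in the collar, press it down and twist it clockwise until it stops, so that it springs up locked. Then press the on key (the one with a single bar), so that the off key pops up, and leave the small things lying around it where they are.

Things in the scene. Friction and masses are not known exactly. Their poses are not given: they have to be found in the camera images.
- purifier: White desktop air cleaner, fixed to the desk. Origin on the desk straight below the centre of its round collar; z up; its front, with the keys, points along -x. The flat housing spans x from -147 to +78, y from -78 to +78 mm, 59 mm high. On it the collar, 132 mm outer diameter, flat top 88 mm above the desk. Angles below count anticlockwise from above, from the cleaner's +x.
- collar (a point): Centre of the collar's mouth, 88 mm above the desk. The bore is 94 mm wide with a 2 mm bevel. Two notches, at 160 and 340 degrees, each 23 degrees (20 mm) wide and reaching out to radius 56 mm, cut through the collar's lip for the cover's ears. Out of a notch only clockwise turning is possible, in the track under the lip.
- notch (a point): Middle of the front notch at the collar's top: radius 51.5 mm, at 160 degrees (so 70 degrees anticlockwise from the cleaner's +y, a little left of its front). The other notch lies across from it.
- lock_mark (a point): Small dark mark on the collar's top at the cleaner's +y, radius 62 mm, one more at -y: the ears are here when locked. The track runs from each notch 70 degrees clockwise to here; a stop lies 3 degrees beyond. Track floor 71 mm, ceiling 81 mm above the desk. Here the ceiling has a pocket up to 84 mm, 22 degrees long, into which an ear springs up and cannot turn back.
- cartridge (a joint): Sprung filter cartridge with a black gasket, 80 mm wide, inside the bore; its top is 83 mm above the desk when free. Joint value: how far it is pushed down, 0 to 0.012 m (12 mm at the track floor). It pushes up with about 4 N when first touched, 6 N with the cover locked (0.004) and 10 N at the floor.
- cover: Loose grey outlet cover, about 150 g, lying upright. Origin at the centre of its underside. Disc 90 mm in diameter, 18 mm thick; two ears at its lower edge on its +y and -y sides, 16 degrees (15 mm) wide, 5 mm thick, out to radius 53 mm. Grip bar across the top from ear to ear, along its y: 64 mm long, 16 mm thick (x), 18 to 46 mm above the underside. Fits either way round (half turn).
- cover_seat (a point): Centre of the cover's underside. Its height above the desk: 83 mm when set into the notches and resting on the cartridge; press it to between 71 and 76 mm (best 73) to twist it; 79 mm when it is locked, released and sprung up, with the bar along the cleaner's y. Push the twist on to the stop, then let go.
- cover_bar (a point): Grip point on the cover's bar: on its axis, 40 mm above its underside, 6 mm below the bar's top.
- key_off (a joint): Off key (moulded ring), the left one of two as seen from the front, centre at x = -108.5, y = +20 mm of the cleaner, 30 (x) x 34 (y) mm. Joint value: how far it has popped up, in m: 0 latched down, its top 66 mm above the desk (as at the start), 0.006 fully up. Interlocked with the on key: each pops up when the other is pushed fully down.
- key_on (a joint): On key (one moulded bar), the right one as seen from the front, centre at x = -108.5, y = -20 mm of the cleaner. Joint value: how far it is down, in m: 0 up (as at the start), 0.006 fully down, where it stays. It takes about 3 N at first, then snaps down past half its travel.
- key_on_top (a point): Centre of the top of the on key, 30 (x) x 34 (y) mm, 72 mm above the desk when up, 66 mm when down; 6 mm gap to the off key. The collar's outside is 42 mm behind it.
- memo_pad: Bystander: yellow pad of sticky notes, 62 x 62 x 16 mm. Origin under its centre.
- fluid: Bystander: small standing bottle of correction fluid, 30 mm across, 65 mm high. Origin under its centre.
- highlighter: Bystander: yellow highlighter pen, 17 x 125 x 18 mm, lying. Origin under its centre.
Not all that is in view belongs to the job. What is meant by the cover is not blue, red or yellow, and is the larger of those in its own colour.

How it is judged:
By the outcome, as a careful person would: the job done as asked, in the order asked, and still so for the second after the job is handed in, with the robot touching nothing.
It also fails if it takes over 58 s, if anything falls off the work surface, if the arm or the gripper's body presses on something with over 40 N, if the wrist force passes 120 N, or if a joint passes its speed limit or range.

## Robot

A 6-joint arm with a two-finger parallel gripper is mounted at the origin on a cart in front of the work surface, level with it; the furniture and walls round the work are solid. World frame = base frame: x ahead of the robot, y to its left, z up, the work surface at z = 0. Lengths are in m, angles in rad, forces in N, time in s.
With the tool pointing down it reaches from about 0.375 to 0.9 m from the base axis. Payload 3.1 kg.
Tool frame: the origin (TCP) lies midway between the tips of the shut fingers; the grasp point (between the pads) lies 19 mm behind it; z points along the fingers, y is the line along which they close (so a half turn about z gives the same grasp; the last joint's range is limited). The gripper opens to 85 mm and grips with 20 to 120 N. Pads are 22 mm wide; open, the fingers measure 114 mm over their backs; the gripper's body (76 mm by 85 mm) begins 54 mm behind the grasp point. The pads swing forward as they close: fully open they stand 13 mm farther back than shut.
Start: joints at [-1.512, 0.527, 1.433, -0, 1.181, -0.178], TCP at [0.147, -0.608, 0.231] pointing down, gripper open.
Joint ranges: [-3.08, 3.08], [-0.75, 2.2], [0.22, 2.44], [-1.43, 4.57], [0, 2.65], [-2.85, 2.85]. Speed limits (rad/s): [2.79, 2.79, 3.14, 3.14, 3.14, 3.14].

## Interface

Orientations are given as a unit quaternion [x, y, z, w].
In Python, from station import manip gives the robot as it stands.
- The arm moves only by the tool drive_tool, never from a script. Its argument "motion" is a list that holds one entry, the list of rows, each a list of 5 numbers: the finger opening in mm, from 0 to 85.4, then the shift along the tool's x, y, z in units of 30 mm (1.0 is 30 mm), then the turn about the tool's z in units of 8 degrees (1.0 is 8 degrees). In form: [[[fingers, x, y, z, yaw], ...]]. A call has 1 to 10 rows; each row is the pose to reach, as a shift and turn from the pose commanded when the call began, along the tool's axes at that moment; what a row does not reach only later rows make up. A row lasts 1/10 s, in which the tool goes at most 50 mm and 8.59 degrees, less where a joint would pass 70% of its speed; a pose out of reach is approached as far as the arm can. A call with a gripper value outside its range is refused whole. The fingers move at their own pace and stop on an object; "squeeze" is the grip in N (left out, the last holds). Time passes only in rows, so rows that repeat a pose let the fingers close. It gives the time, the measured TCP pose, the force, the opening and the grip force at its end, in the units of the state.
- manip.sense(): the state, without advancing time (a new reading comes with each control period).
- manip.snapshot(name): name is "scene" or "top" or "wrist"; returns the picture (400x640x3 uint8, red, green, blue); there is no depth.
- manip.camera_model(name): a dict with "fov_y" (degrees; the focal length in pixels is half the picture's height over the tangent of half this angle, whatever the lens; pixels are square), "cx", "cy" (the principal point, pixels), "origin" and "orientation" of the camera in the world. Camera axes: x right, y up, looking along -z (the intrinsics and any distortion apply to the point x, -y, -z); pixel columns grow to the right and rows downward; lengths in m; the calibration is good to about 2 mm. A picture is of the moment at which its call begins: read the wrist's pose just before it. camera_model takes no time and is no camera call; for the wrist camera it gives the pose at the moment of the call.
- manip.sign_off(): hands the job in; it is judged then, once.
The state is a dict: "t": time; "q": joint angles; "qd": joint speeds; "tau": joint torques, N m; "tcp_pos": TCP position; "tool_rot": TCP orientation; "force": force on the tool from outside, world axes, zero at the start; "ft_torque": the same for the moment, N m; "finger_gap": opening from 0.0 (shut) to 1.0 (fully open); "gripper_force": force on a finger pad.
Only numpy, scipy, OpenCV 4.12 (cv2) and the standard library are available. Lean on these libraries where they do the work, as an engineer would, in place of code of your own. Each camera call takes 0.05 s, during which the arm holds its last target. There are 200 camera calls.

## Working session

There is one attempt and no reset: what is moved stays moved. The work goes in short steps, Python scripts to look and compute and a tool call to move; the robot and the scene stay as the last step left them, time stands still between calls to the robot, and variables do not carry over. Pictures are saved under pics/ and viewed, at most 10 in all, crops included, and the job is handed in when it is done.

Besides the shell and the picture viewer there is one more tool, called after "Request:" as name([rows], argument=value, ...), one row to a line, values as JSON. drive_tool: Moves the arm, as the interface text tells. Its arguments: {"type":"object","properties":{"motion":{"type":"array","items":{"type":"array","items":{"type":"array","items":{"type":"number"}}}},"squeeze":{"type":"number"}},"required":["motion"]}

```bash
mkdir -p pics; ls
python3 - <<'E'
from station import manip
import cv2
for n in("scene","top"):
    m=manip.camera_model(n);print(n,m)
    cv2.imwrite(f"pics/{n}0.png",manip.snapshot(n)[:,:,::-1])
s=manip.sense();print(s)
E
```

```text
pics
scene {'fov_y': 53.14829869889275, 'cx': 318.66060442917, 'cy': 194.83649348544645, 'origin': array([-0.48489236,  0.46209785,  0.7053919 ]), 'orientation': array([-0.26619048,  0.42133542,  0.74465336, -0.44397125])}
top {'fov_y': 56.85653697148201, 'cx': 319.75750132813545, 'cy': 207.54597938707923, 'origin': array([ 0.41613963, -0.01318202,  0.99287101]), 'orientation': array([-0.03876074,  0.03637621,  0.71195211, -0.70021323])}
{'t': 0.1, 'q': array([-1.51247019e+00,  5.28365683e-01,  1.43379336e+00,  6.10079105e-06,
        1.18143240e+00, -1.78523587e-01]), 'qd': array([-0.00047917, -0.00207801, -0.00270182,  0.00138436,  0.00092468,
        0.00023854]), 'tau': array([-4.18223080e-04, -4.43305421e+01, -1.78587198e+01, -1.93387532e-04,
        3.87140593e-03, -8.47501610e-06]), 'tcp_pos': array([ 0.14662768, -0.60687598,  0.23043001]), 'tool_rot': array([ 9.92995609e-01,  1.18147036e-01,  6.28419119e-05, -9.97419128e-04]), 'force': array([ 0.64647885, -1.56181404, -0.6024905 ]), 'ft_torque': array([-0.03481364,  0.02679024,  0.05374063]), 'gripper_force': 0.0, 'finger_gap': 0.998833968346032}
```

View pics/top0.png

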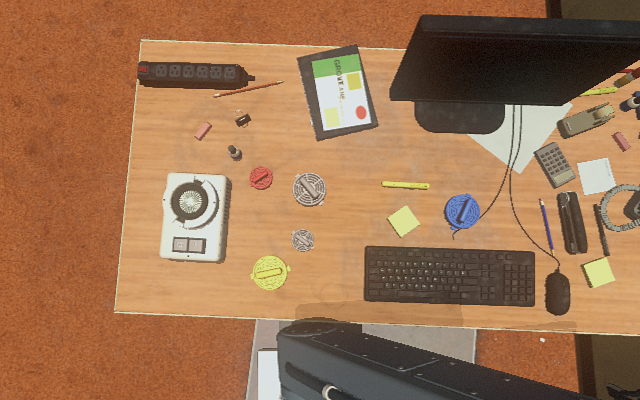

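View pics/scene0.png

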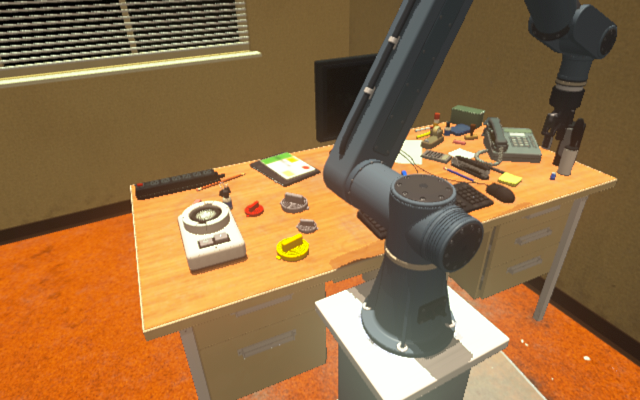

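The top view shows the cleaner at about (195,216), the large grey cover at (309,189), a small grey decoy at (303,240), and red, yellow and blue decoys.

```bash
cat > h.py <<'E'
import numpy as np, cv2
from scipy.spatial.transform import Rotation as R
from station import manip
def px2w(m,u,v,z):
    f=200/np.tan(np.radians(m["fov_y"]/2))
    d=R.from_quat(m["orientation"]).apply([(u-m["cx"])/f,-(v-m["cy"])/f,-1])
    o=np.array(m["origin"]); return o+d*(z-o[2])/d[2]
def w2px(m,p):
    f=200/np.tan(np.radians(m["fov_y"]/2))
    c=R.from_quat(m["orientation"]).inv().apply(np.array(p)-m["origin"])
    return m["cx"]+f*c[0]/-c[2], m["cy"]-f*c[1]/-c[2]
E
python3 - <<'E'
from h import *
im=cv2.imread("pics/top0.png")
c=im[160:290,150:340]
cv2.imwrite("pics/crop.png",cv2.resize(c,None,fx=4.2,fy=4.2,interpolation=cv2.INTER_CUBIC))
m=manip.camera_model("top");print(m.keys())
for n,u,v,z in[("collar",192,201,.088),("cover",309,189,.018),("red",261,178,.018),("fluid",234,152,.03),("deskTL",141,40,0),("deskBL",115,312,0),("housing c",194,217,.059)]: print(n,px2w(m,u,v,z).round(3))
E
```

```text
dict_keys(['fov_y', 'cx', 'cy', 'origin', 'orientation'])
collar [0.534 0.305 0.088]
cover [0.57  0.017 0.018]
red [0.602 0.145 0.018]
fluid [0.672 0.215 0.03 ]
deskTL [1.01 0.49 0.  ]
deskBL [0.255 0.532 0.   ]
housing c [0.497 0.309 0.059]
```

View pics/crop.png

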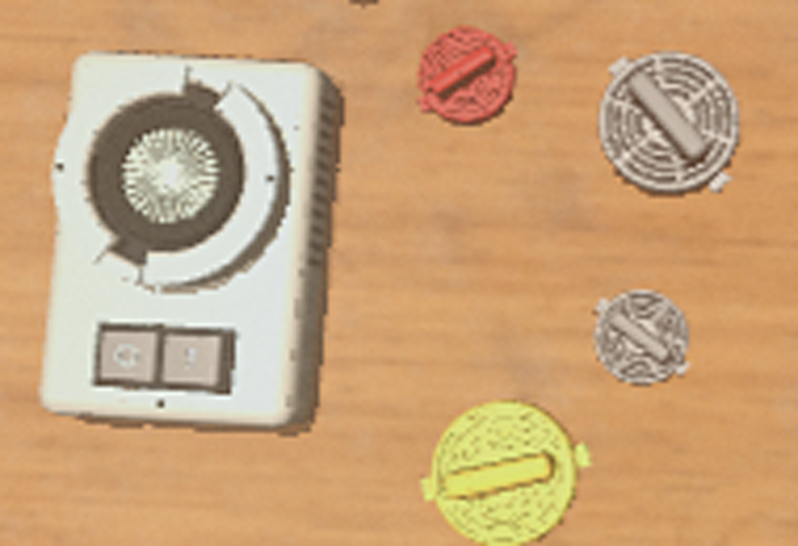

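The crop shows the lock marks at (60,167) and (269,178), the on key at (192,359), the grey cover's ears at (620,67) and (720,182), and its bar running from (635,85) to (697,155).

Run:
```python
from h import *
m=manip.camera_model("top")
P=lambda x,y,z:px2w(m,150+(x+.5)/4.2-.5,160+(y+.5)/4.2-.5,z)
a=P(60,167,.088);b=P(269,178,.088);d=a-b
print("collar",(a+b)/2,np.linalg.norm(d),"yaw",np.degrees(np.arctan2(d[1],d[0]))-90)
k1=P(128,355,.066);k2=P(192,359,.072);print("off",k1,"on",k2)
a=P(620,67,.005);b=P(720,182,.005);d=a-b
print("cover",(a+b)/2,np.linalg.norm(d),"y-axis dir",np.degrees(np.arctan2(d[1],d[0])))
a=P(638,86,.046);b=P(694,152,.046);d=a-b
print("bar",(a+b)/2,np.linalg.norm(d),np.degrees(np.arctan2(d[1],d[0])))
cm=manip.camera_model("wrist");s=manip.sense()
print(R.from_quat(s["tool_rot"]).as_matrix().round(3)); print(R.from_quat(s["tool_rot"]).inv().apply(cm["origin"]-s["tcp_pos"]), (R.from_quat(s["tool_rot"]).inv()*R.from_quat(cm["orientation"])).as_matrix().round(3),cm["fov_y"])
```

```text
collar [0.53522006 0.31252823 0.088     ] 0.12360869465620539 yaw -3.995257665085475
off [0.42893474 0.339839   0.066     ] on [0.42587432 0.29960099 0.072     ]
cover [0.57192938 0.0172967  0.005     ] 0.098907732030413 y-axis dir 39.84668860358026
bar [0.56883732 0.01837011 0.046     ] 0.0538915501096875 39.15383623099996
[[ 0.972  0.235 -0.   ]
 [ 0.235 -0.972  0.002]
 [ 0.    -0.002 -1.   ]]
[ 0.08116747  0.00049247 -0.14279807] [[ 0.001  0.949  0.314]
 [ 1.    -0.001  0.   ]
 [ 0.     0.314 -0.949]] 59.60451302184382
```

```bash
cat >> h.py <<'E'
def theta(s=None):
    x=R.from_quat((s or manip.sense())["tool_rot"]).as_matrix()[:,0]; return np.degrees(np.arctan2(x[1],x[0]))
def plan(p,th):
    s=manip.sense(); t=theta(s); d=R.from_quat(s["tool_rot"]).inv().apply(np.array(p)-s["tcp_pos"])/.03
    print("t",round(s["t"],2),"tcp",s["tcp_pos"].round(4),"th",round(t,2),"F",s["force"].round(1),"gap",round(s["finger_gap"],3),"q6",s["q"][5].round(2),"units",d.round(3),"yaw",round(-((th-t+180)%360-180)/8,3))
E
python3 -c "
from h import *
plan([.570,.018,.16],39.5)"
```

```text
t 0.1 tcp [ 0.1466 -0.6069  0.2304] th 13.57 F [ 0.6 -1.6 -0.6] gap 0.999 q6 -0.18 units [ 18.605 -16.932   2.388] yaw -3.241
```

Request:
drive_tool([
  [[85,18.6,-16.9,0,-3.2],[85,18.6,-16.9,0,-3.2],[85,18.6,-16.9,0,-3.2],[85,18.6,-16.9,0,-3.2],[85,18.6,-16.9,0,-3.2],[85,18.6,-16.9,0,-3.2],[85,18.6,-16.9,0,-3.2],[85,18.6,-16.9,0,-3.2],[85,18.6,-16.9,0,-3.2],[85,18.6,-16.9,0,-3.2]],
])

```text
t: 1.1
tcp_pos: [0.4281, -0.192, 0.2312]
tool_rot: [0.942, 0.335, -0.0, -0.0]
force: [0.7, -1.0, 0.1]
finger_gap: 0.999
gripper_force: 0.0
```

```bash
python3 -c "
from h import *
plan([.570,.018,.16],39.5)"
```

```text
t 1.1 tcp [ 0.4281 -0.192   0.2312] th 39.15 F [ 0.7 -1.   0.1] gap 0.999 q6 0.23 units [ 8.086 -2.442  2.374] yaw -0.044
```

Request:
drive_tool([
  [[85,8.0,-2.4,2.4,0],[85,8.0,-2.4,2.4,0],[85,8.0,-2.4,2.4,0],[85,8.0,-2.4,2.4,0],[85,8.0,-2.4,2.4,0],[85,8.0,-2.4,2.4,0],[85,8.0,-2.4,2.4,0],[85,8.0,-2.4,2.4,0]],
])

```text
t: 1.9
tcp_pos: [0.5673, 0.0129, 0.1592]
tool_rot: [0.942, 0.335, -0.001, -0.0]
force: [-1.0, -0.8, -0.2]
finger_gap: 0.996
gripper_force: 0.0
```

Run:
```python
from h import *
plan([.570,.018,.16],39.5)
m=manip.camera_model("wrist"); np.save("m1.npy",m,allow_pickle=True)
cv2.imwrite("pics/w1.png",manip.snapshot("wrist")[:,:,::-1])
for p in([.571,.018,.018],[.569,.018,.046]):print(w2px(m,p))
```

```text
t 1.9 tcp [0.5673 0.0129 0.1592] th 39.17 F [-1.  -0.8 -0.2] gap 0.996 q6 0.71 units [ 0.176 -0.074 -0.028] yaw -0.041
(np.float64(317.62165421184187), np.float64(177.75325847024325))
(np.float64(315.70185541123334), np.float64(189.0991179204915))
```

View pics/w1.png

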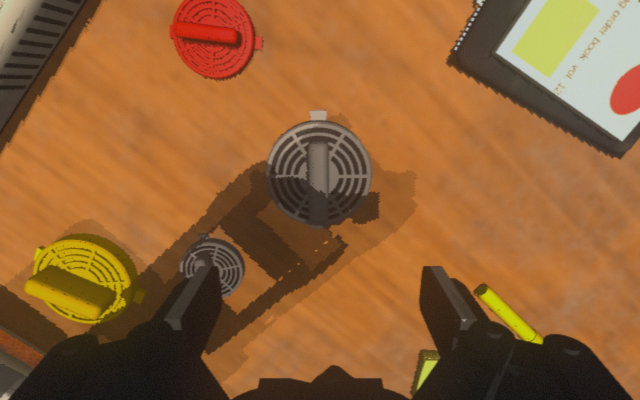

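The cover's disc spans about (267–371, 120–225), with its far ear at (318,115). Its bar is centred on column 318 and upright in the picture, so the yaw is right.

Run:
```python
from h import *
m=np.load("m1.npy",allow_pickle=True).item()
im=cv2.imread("pics/w1.png")
a=px2w(m,319,225,.018);b=px2w(m,319,120,.0);print((a+b)/2,np.linalg.norm((a-b)[:2]))
a=px2w(m,267,174,.018);b=px2w(m,371,174,.018);print((a+b)/2,np.linalg.norm(a-b))
a=px2w(m,318,115,.005);b=px2w(m,318,150,.046);c=px2w(m,318,222,.046);print("ear",a,"bar",b,c,(b+c)/2,np.linalg.norm(c-b))
c=im[100:240,250:390];cv2.imwrite("pics/c1.png",cv2.resize(c,None,fx=4.2,fy=4.2,interpolation=cv2.INTER_CUBIC))
```

```text
[0.5728394  0.01804865 0.009     ] 0.08855736980090005
[0.57424182 0.01915386 0.018     ] 0.0869796122919044
ear [0.61015835 0.04954403 0.005     ] bar [0.59345139 0.03562117 0.046     ] [ 5.49096815e-01 -4.51863896e-04  4.60000000e-02] [0.5712741  0.01758466 0.046     ] 0.057171605513541744
```

View pics/c1.png

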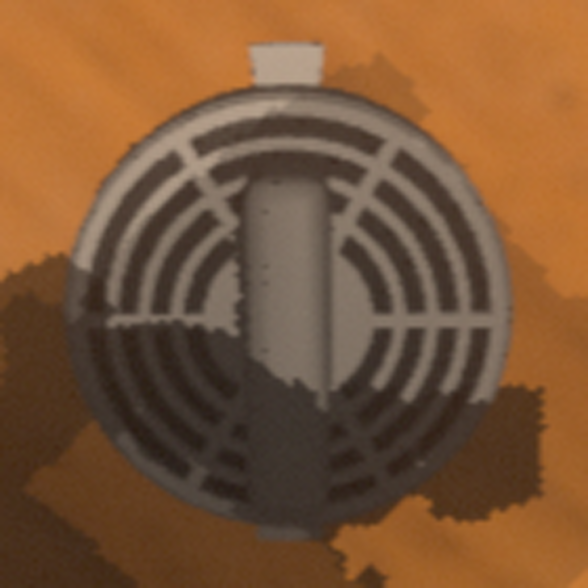

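The crop shows the ears' outer edges at crop rows 42 and 540, both on column 286, with the bar vertical.

Run:
```python
from h import *
m=np.load("m1.npy",allow_pickle=True).item()
a=px2w(m,317.8,110,.0);b=px2w(m,317.6,228.3,.005);d=a-b;print((a+b)/2,np.linalg.norm(d[:2]),np.degrees(np.arctan2(d[1],d[0])))
plan([.5725,.0185,.020],39.5)
```

```text
[0.57192019 0.0188115  0.0025    ] 0.10546494552942677 39.02932201740727
t 1.95 tcp [0.5673 0.0124 0.1595] th 39.11 F [-0.   0.1  0.1] gap 0.997 q6 0.71 units [ 0.266 -0.048  4.65 ] yaw -0.049
```

Request:
drive_tool([
  [[60,0.25,-0.03,1.5,0],[60,0.25,-0.03,3.0,0],[60,0.25,-0.03,3.9,0],[60,0.25,-0.03,3.9,0]],
])

```text
t: 2.35
tcp_pos: [0.5699, 0.0175, 0.0395]
tool_rot: [0.943, 0.334, -0.004, -0.002]
force: [-0.4, 0.6, 1.1]
finger_gap: 0.698
gripper_force: 0.0
```

```bash
python3 -c "
from h import *
plan([.572,.0187,.021],39.1)"
```

```text
t 2.35 tcp [0.5699 0.0175 0.0395] th 39.01 F [-0.4  0.6  1.1] gap 0.698 q6 0.73 units [0.082 0.017 0.615] yaw -0.011
```

Request:
drive_tool([
  [[50,0.05,0.0,0.3,0],[50,0.05,0.0,0.6,0],[50,0.05,0.0,0.6,0],[50,0.05,0.0,0.6,0]],
])

```text
t: 2.75
tcp_pos: [0.575, 0.0198, 0.0252]
tool_rot: [0.942, 0.335, 0.001, 0.0]
force: [0.6, 0.2, 0.5]
finger_gap: 0.586
gripper_force: 0.0
```

Request:
drive_tool([
  [[10,0,0,0,0],[10,0,0,0,0],[10,0,0,0,0],[10,0,0,0,0],[10,0,0,0,0],[10,0,0,0,0],[10,0,0,0,0],[10,0,0,0,0]],
], squeeze=80)

```text
t: 3.55
tcp_pos: [0.575, 0.02, 0.0252]
tool_rot: [0.942, 0.335, 0.001, 0.0]
force: [-1.0, 0.7, 5.0]
finger_gap: 0.168
gripper_force: 80.4
```

```bash
python3 -c "
from h import *
plan([.535,.3125,.21],156)"
```

```text
t 3.55 tcp [0.575  0.02   0.0252] th 39.17 F [-1.   0.7  5. ] gap 0.168 q6 0.73 units [ 5.132 -8.396 -6.164] yaw -14.604
```

Request:
drive_tool([
  [[10,0,0,-0.5,0],[10,0,0,-1.5,0],[10,0,0,-3,0],[10,0,0,-4.5,0],[10,0,0,-5.5,0],[10,0,0,-6,0],[10,0,0,-6,0],[10,0,0,-6,0]],
])

```text
t: 4.35
tcp_pos: [0.5739, 0.02, 0.2043]
tool_rot: [0.942, 0.335, -0.0, -0.0]
force: [0.2, 0.2, -2.0]
finger_gap: 0.167
gripper_force: 79.7
```

Run:
```python
from h import *
plan([.535,.3125,.21],156)
m=manip.camera_model("wrist"); s=manip.sense();np.save("m2.npy",[m,s],allow_pickle=True)
im=manip.snapshot("wrist")[:,:,::-1]
cv2.imwrite("pics/w2.png",im)
```

```text
t 4.35 tcp [0.5739 0.02   0.2043] th 39.17 F [ 0.2  0.2 -2. ] gap 0.167 q6 0.73 units [ 5.153 -8.376 -0.19 ] yaw -14.604
```

View pics/w2.png

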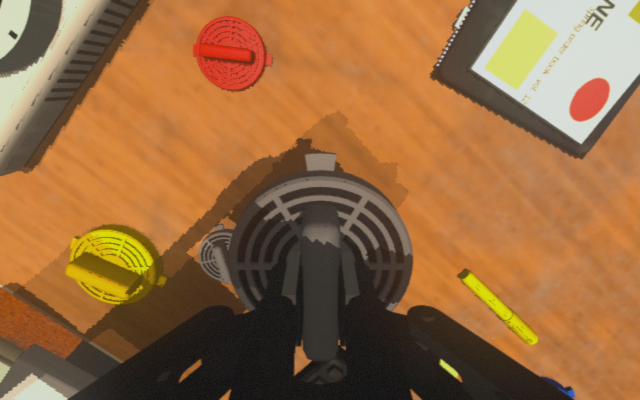

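The cover hangs level in the grip, with its ear's outer edge at (320,153) and the disc spanning columns 230–412.

Run:
```python
from h import *
m,s=np.load("m2.npy",allow_pickle=True)
I=R.from_quat(s["tool_rot"]).inv()
h=s["tcp_pos"][2]-.0252
for (u,v,z) in[(320,153,h),(230,262,h+.018),(412,262,h+.018),(320,170,h+.005)]: print(u,v,(1e3*I.apply(px2w(m,u,v,z)-s["tcp_pos"])).round(1))
```

```text
320 153 [49.1  0.5 25.2]
230 262 [ -0.4 -42.8   7.2]
412 262 [-0.3 44.8  7.2]
320 170 [41.9  0.5 20.2]
```

```bash
python3 -c "
from h import *
plan([.608,.280,.23],156)"
```

```text
t 4.4 tcp [0.5734 0.0201 0.2034] th 39.17 F [ 0.1 -0.  -0.8] gap 0.164 q6 0.73 units [ 6.365 -5.989 -0.888] yaw -14.604
```

Request:
drive_tool([
  [[10,0.6,-0.6,-0.9,-1],[10,1.2,-1.2,-0.9,-2],[10,1.8,-1.8,-0.9,-3],[10,2.4,-2.4,-0.9,-4],[10,3.0,-3.0,-0.9,-5],[10,3.6,-3.6,-0.9,-6],[10,4.2,-4.2,-0.9,-7],[10,5,-4.8,-0.9,-8],[10,5.8,-5.4,-0.9,-9],[10,6.3,-6.0,-0.9,-10]],
])

```text
t: 5.4
tcp_pos: [0.607, 0.2801, 0.2286]
tool_rot: [0.504, 0.864, -0.001, -0.001]
force: [-0.2, -0.1, -1.9]
finger_gap: 0.169
gripper_force: 79.7
```

Request:
drive_tool([
  [[10,0,0,0,-1],[10,0,0,0,-2],[10,0,0,0,-3],[10,0,0,0,-4],[10,0,0,0,-4.6],[10,0,0,0,-4.6],[10,0,0,0,-4.6]],
])

```text
t: 6.1
tcp_pos: [0.6066, 0.2786, 0.2295]
tool_rot: [0.209, 0.978, -0.001, -0.001]
force: [0.1, -0.3, -1.9]
finger_gap: 0.165
gripper_force: 79.6
```

Run:
```python
from h import *
plan([.608,.280,.23],156)
m=manip.camera_model("wrist"); s=manip.sense();np.save("m3.npy",[m,s],allow_pickle=True)
im=manip.snapshot("wrist")[:,:,::-1]
cv2.imwrite("pics/w3.png",im)
c=np.array([.535,.3125,.088]);
for r,a in((0,0),(.062,86),(.062,-94),(.0515,156),(.0515,336)):
    p=c+[r*np.cos(np.radians(a)),r*np.sin(np.radians(a)),0];print(r,a,np.round(w2px(m,p),1))
```

```text
t 6.1 tcp [0.6066 0.2786 0.2295] th 155.86 F [ 0.1 -0.3 -1.9] gap 0.165 q6 -0.89 units [-0.023  0.062 -0.016] yaw -0.017
0 0 [322.6  85.6]
0.062 86 [399.7  56. ]
0.062 -94 [249.2 113.8]
0.0515 156 [322.7  11.3]
0.0515 336 [322.6 151.6]
```

View pics/w3.png

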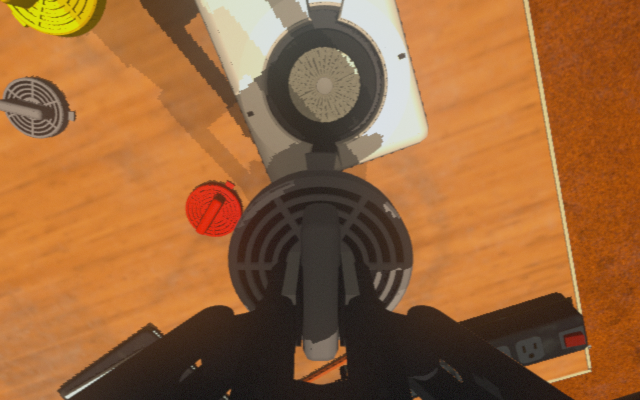

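The lock marks are at (402,56) and (250,114), and the notches near (325,12) and (322,155). All are within about 2 px of the prediction.

Run:
```python
from h import *
m,s=np.load("m3.npy",allow_pickle=True)
im=cv2.imread("pics/w3.png")
# dark mark centroids
for (u,v) in((402,56),(250,114)):
    g=cv2.cvtColor(im,cv2.COLOR_BGR2GRAY)[v-6:v+7,u-6:u+7].astype(float); w=np.clip(np.median(g)-30-g,0,None)
    yy,xx=np.mgrid[v-6:v+7,u-6:u+7]; print((w*xx).sum()/w.sum(),(w*yy).sum()/w.sum())
a=px2w(m,402,56,.088);b=px2w(m,250,114,.088);d=a-b
c=(a+b)/2;print("collar",c,np.linalg.norm(d),np.degrees(np.arctan2(d[1],d[0]))-90)
I=R.from_quat(s["tool_rot"]).inv();print("collar in tool mm",1e3*I.apply(c-s["tcp_pos"]))
c=im[0:190,220:440];cv2.imwrite("pics/c3.png",cv2.resize(c,None,fx=3.1,fy=3.1,interpolation=cv2.INTER_CUBIC))
```

```text
401.8025044722719 55.334525939177105
249.25420168067228 114.08298319327731
collar [0.53554133 0.31352928 0.088     ] 0.1250566365581561 -4.118867233696093
collar in tool mm [ 78.78236393   3.1156056  141.71422153]
```

View pics/c3.png

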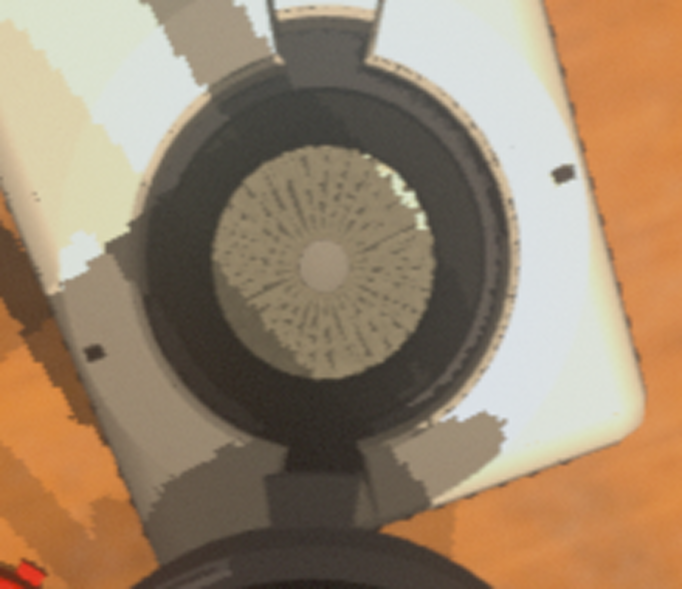

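The crop agrees: the marks are at (401.4,55.6) and (250.2,113.4) in full pixels, and the notch axis lines up with the tool x axis.

Request:
drive_tool([
  [[10,0.9,0.03,0,0],[10,1.9,0.06,0,0],[10,2.6,0.09,0,0],[10,2.75,0.09,0.5,0],[10,2.75,0.09,1.5,0],[10,2.75,0.09,2.5,0],[10,2.75,0.09,3.1,0],[10,2.75,0.09,3.1,0],[10,2.75,0.09,3.1,0]],
])

```text
t: 7.05
tcp_pos: [0.5333, 0.315, 0.1383]
tool_rot: [0.209, 0.978, -0.0, -0.0]
force: [0.8, -0.0, -1.8]
finger_gap: 0.164
gripper_force: 79.6
```

Run:
```python
from h import *
t=np.radians(156);c=np.array([.5355,.3135])+.0036*np.array([np.cos(t),np.sin(t)])-.0005*np.array([np.sin(t),-np.cos(t)])
print(c);plan([*c,.108],155.9)
```

```text
[0.53200787 0.31450748]
t 7.05 tcp [0.5333 0.315  0.1383] th 155.93 F [ 0.8 -0.  -1.8] gap 0.164 q6 -0.8 units [ 0.034 -0.033  1.01 ] yaw 0.004
```

Request:
drive_tool([
  [[10,0.03,-0.02,0.3,0],[10,0.03,-0.02,0.6,0],[10,0.03,-0.02,0.8,0],[10,0.03,-0.02,0.9,0],[10,0.03,-0.02,1.0,0],[10,0.03,-0.02,1.0,0]],
])

```text
t: 7.65
tcp_pos: [0.5321, 0.3147, 0.1083]
tool_rot: [0.208, 0.978, -0.0, -0.0]
force: [0.1, 0.6, -1.8]
finger_gap: 0.17
gripper_force: 79.8
```

Request:
drive_tool([
  [[10,0,0,0.1,0],[10,0,0,0.2,0],[10,0,0,0.2,0]],
])

```text
t: 7.95
tcp_pos: [0.5323, 0.3148, 0.1027]
tool_rot: [0.208, 0.978, 0.0, 0.0]
force: [-1.0, -0.1, 5.1]
finger_gap: 0.17
gripper_force: 80.5
```

Request:
drive_tool([
  [[10,0,0,0.08,0],[10,0,0,0.15,0],[10,0,0,0.15,0],[10,0,0,0.15,0]],
])

```text
t: 8.35
tcp_pos: [0.5324, 0.3149, 0.0988]
tool_rot: [0.208, 0.978, 0.0, 0.0]
force: [-1.1, -1.4, 7.5]
finger_gap: 0.17
gripper_force: 80.7
```

Request:
drive_tool([
  [[10,0,0.008,0,0.5],[10,-0.001,0.017,0,1],[10,-0.003,0.025,0,1.5],[10,-0.005,0.033,0,2],[10,-0.005,0.033,0,2]],
])

```text
t: 8.85
tcp_pos: [0.5339, 0.316, 0.0992]
tool_rot: [0.343, 0.939, 0.001, 0.001]
force: [-0.0, 0.0, 6.6]
finger_gap: 0.168
gripper_force: 80.8
```

Run:
```python
from h import *
plan([.53,.315,.098],83);print(manip.sense()["ft_torque"])
```

```text
t 8.85 tcp [0.5339 0.316  0.0992] th 139.9 F [-0.   0.   6.6] gap 0.168 q6 -0.52 units [ 0.079 -0.11   0.039] yaw 7.112
[-0.18686751  0.14603734 -0.08866462]
```

Request:
drive_tool([
  [[10,0,0.014,0.03,0.8],[10,-0.004,0.028,0.03,1.7],[10,-0.01,0.049,0.03,3],[10,-0.018,0.064,0.03,4],[10,-0.028,0.077,0.03,5],[10,-0.04,0.089,0.03,6],[10,-0.048,0.096,0.03,6.6],[10,-0.053,0.099,0.03,7],[10,-0.053,0.099,0.03,7.3],[10,-0.053,0.099,0.03,7.3]],
])

```text
t: 9.85
tcp_pos: [0.5354, 0.3176, 0.0982]
tool_rot: [0.756, 0.655, 0.0, 0.0]
force: [-2.6, 2.2, 7.8]
finger_gap: 0.169
gripper_force: 81.5
```

Run:
```python
from h import *
plan([.53,.315,.098],83);print(manip.sense()["ft_torque"])
```

```text
t 9.85 tcp [0.5354 0.3176 0.0982] th 81.77 F [-2.6  2.2  7.8] gap 0.169 q6 0.5 units [-0.111 -0.167  0.008] yaw -0.154
[0.19823664 0.57501172 0.86596642]
```

Request:
drive_tool([
  [[10,0,0,-0.06,0],[10,0,0,-0.12,0],[10,0,0,-0.17,0],[10,0,0,-0.17,0]],
])

```text
t: 10.25
tcp_pos: [0.5354, 0.3175, 0.1016]
tool_rot: [0.757, 0.654, 0.0, -0.0]
force: [-0.8, 5.3, -3.8]
finger_gap: 0.166
gripper_force: 80.1
```

Request:
drive_tool([
  [[45,0,0,0,0],[45,0,0,0,0],[45,0,0,0,0],[45,0,0,0,0],[45,0,0,0,0],[45,0,0,-0.5,0],[45,0,0,-1.5,0],[45,0,0,-2.5,0],[45,0,0,-4,0],[45,0,0,-4,0]],
])

```text
t: 11.25
tcp_pos: [0.5399, 0.3185, 0.2301]
tool_rot: [0.757, 0.653, 0.007, 0.003]
force: [1.0, -0.5, 0.8]
finger_gap: 0.531
gripper_force: 0.0
```

Run:
```python
from h import *
y=np.radians(-4.1);c=np.array([.5355,.3135])
k=c+[np.cos(y)*-.1085-np.sin(y)*-.02,np.sin(y)*-.1085+np.cos(y)*-.02];print("key",k)
plan([*k,.21],85.9)
m=manip.camera_model("wrist")
im=manip.snapshot("wrist")[:,:,::-1];cv2.imwrite("pics/w4.png",im)
```

```text
key [0.42584773 0.30130866]
t 11.25 tcp [0.5399 0.3185 0.2301] th 81.57 F [ 1.  -0.5  0.8] gap 0.531 q6 0.5 units [-1.131 -3.686  0.613] yaw -0.541
```

View pics/w4.png

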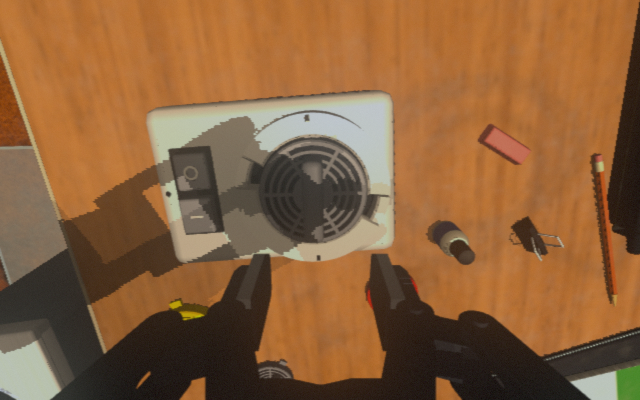

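The bar now points along the line between the marks at (307,118) and (319,258), and both notches, at (255,172) and (375,207), are empty. I'll check that it sprung up by touching the bar top with shut fingers. It should be at 125 mm if locked, 122 mm or less if not.

Run:
```python
from h import *
plan([.5355,.3135,.135],85.9)
```

```text
t 11.3 tcp [0.5382 0.3178 0.2271] th 81.57 F [0.1 0.4 0.4] gap 0.53 q6 0.5 units [-0.17  -0.094  3.07 ] yaw -0.542
```

Request:
drive_tool([
  [[0,-0.12,-0.03,0,-0.5],[0,-0.12,-0.03,0,-0.5],[0,-0.12,-0.03,0,-0.5],[0,-0.12,-0.03,1,-0.5],[0,-0.12,-0.03,2,-0.5],[0,-0.12,-0.03,2.8,-0.5],[0,-0.12,-0.03,2.8,-0.5],[0,-0.12,-0.03,2.8,-0.5]],
])

```text
t: 12.1
tcp_pos: [0.5342, 0.3134, 0.1376]
tool_rot: [0.734, 0.679, -0.001, -0.0]
force: [0.8, 1.0, 0.6]
finger_gap: 0.003
gripper_force: 0.0
```

Run:
```python
from h import *
plan([.5355,.3135,.125],85.9)
```

```text
t 12.1 tcp [0.5342 0.3134 0.1376] th 85.54 F [0.8 1.  0.6] gap 0.003 q6 0.43 units [0.006 0.043 0.42 ] yaw -0.045
```

Request:
drive_tool([
  [[0,0,0.03,0.15,0],[0,0,0.03,0.3,0],[0,0,0.03,0.33,0],[0,0,0.03,0.33,0]],
])

```text
t: 12.5
tcp_pos: [0.5353, 0.3133, 0.1284]
tool_rot: [0.734, 0.679, 0.0, 0.0]
force: [-0.3, -1.1, -1.4]
finger_gap: -0.003
gripper_force: 0.0
```

Request:
drive_tool([
  [[0,0,0,0.04,0],[0,0,0,0.04,0]],
])

```text
t: 12.7
tcp_pos: [0.5352, 0.3133, 0.127]
tool_rot: [0.734, 0.679, 0.0, 0.0]
force: [-0.4, 0.1, 0.5]
finger_gap: 0.004
gripper_force: 0.0
```

Request:
drive_tool([
  [[0,0,0,0.04,0],[0,0,0,0.04,0]],
])

```text
t: 12.9
tcp_pos: [0.5351, 0.3133, 0.1256]
tool_rot: [0.734, 0.679, -0.0, -0.0]
force: [-0.6, -0.2, -0.4]
finger_gap: -0.003
gripper_force: 0.0
```

Request:
drive_tool([
  [[0,0,0,0.04,0],[0,0,0,0.04,0]],
])

```text
t: 13.1
tcp_pos: [0.5353, 0.3134, 0.1249]
tool_rot: [0.734, 0.679, 0.0, 0.0]
force: [-0.6, 0.5, 3.5]
finger_gap: -0.005
gripper_force: 1.6
```

Contact came at 125 mm, so the cover has sprung up and locked. Next is the on key.

Run:
```python
from h import *
plan([.4258,.301,.085],85.9)
```

```text
t 13.1 tcp [0.5353 0.3134 0.1249] th 85.57 F [-0.6  0.5  3.5] gap -0.005 q6 0.43 units [-0.694 -3.609  1.33 ] yaw -0.041
```

Request:
drive_tool([
  [[0,0,0,-0.7,0],[0,0,0,-1.2,0],[0,-0.3,-1.5,-1.2,0],[0,-0.6,-3,-1.2,0],[0,-0.7,-3.6,-1.2,0],[0,-0.7,-3.6,0,0],[0,-0.7,-3.6,1,0],[0,-0.7,-3.6,1.3,0],[0,-0.7,-3.6,1.3,0],[0,-0.7,-3.6,1.3,0]],
])

```text
t: 14.1
tcp_pos: [0.4267, 0.301, 0.0861]
tool_rot: [0.734, 0.679, 0.001, 0.0]
force: [1.1, -0.5, 0.1]
finger_gap: 0.003
gripper_force: 0.0
```

Request:
drive_tool([
  [[0,0,0,0.15,0],[0,0,0,0.3,0],[0,0,0,0.4,0],[0,0,0,0.4,0]],
])

```text
t: 14.5
tcp_pos: [0.4257, 0.3006, 0.0733]
tool_rot: [0.734, 0.679, -0.0, -0.0]
force: [0.4, 0.4, -0.1]
finger_gap: 0.002
gripper_force: 0.0
```

Request:
drive_tool([
  [[0,0,0,0.08,0],[0,0,0,0.16,0],[0,0,0,0.16,0]],
])

```text
t: 14.8
tcp_pos: [0.4258, 0.3007, 0.0685]
tool_rot: [0.734, 0.679, -0.0, -0.0]
force: [0.4, 0.0, -0.0]
finger_gap: 0.001
gripper_force: 0.0
```

Request:
drive_tool([
  [[0,0,0,0.06,0],[0,0,0,0.12,0],[0,0,0,0.16,0],[0,0,0,0.16,0],[0,0,0,0.16,0]],
])

```text
t: 15.3
tcp_pos: [0.426, 0.3008, 0.0659]
tool_rot: [0.734, 0.679, 0.0, 0.0]
force: [-2.1, -1.4, 16.9]
finger_gap: 0.005
gripper_force: 8.5
```

Bottomed out at 66 mm with 17 N. Now retract and look.

Request:
drive_tool([
  [[0,0,0,-1,0],[0,0,0,-2,0],[0,0,0,-3.5,0],[0,0,0,-5,0],[0,0,0,-5,0],[0,0,0,-5,0]],
])

```text
t: 15.9
tcp_pos: [0.4262, 0.3009, 0.2149]
tool_rot: [0.734, 0.679, 0.001, 0.0]
force: [-0.6, 0.5, -0.9]
finger_gap: 0.002
gripper_force: 0.0
```

Run:
```python
from h import *
plan([.4258,.301,.085],85.9)
w=manip.snapshot("wrist")[:,:,::-1];s=manip.snapshot("scene")[:,:,::-1]
a=cv2.resize(w,(800,500))[0:330]
b=np.hstack([cv2.resize(i[190:275,165:255],(400,270),interpolation=cv2.INTER_CUBIC) for i in(cv2.imread("pics/scene0.png"),s)])
cv2.imwrite("pics/end.png",np.vstack([a,b])[:600])
```

```text
t 15.9 tcp [0.4262 0.3009 0.2149] th 85.57 F [-0.6  0.5 -0.9] gap 0.002 q6 0.48 units [-4.00e-03 -2.50e-02  4.33e+00] yaw -0.041
```

View pics/end.png

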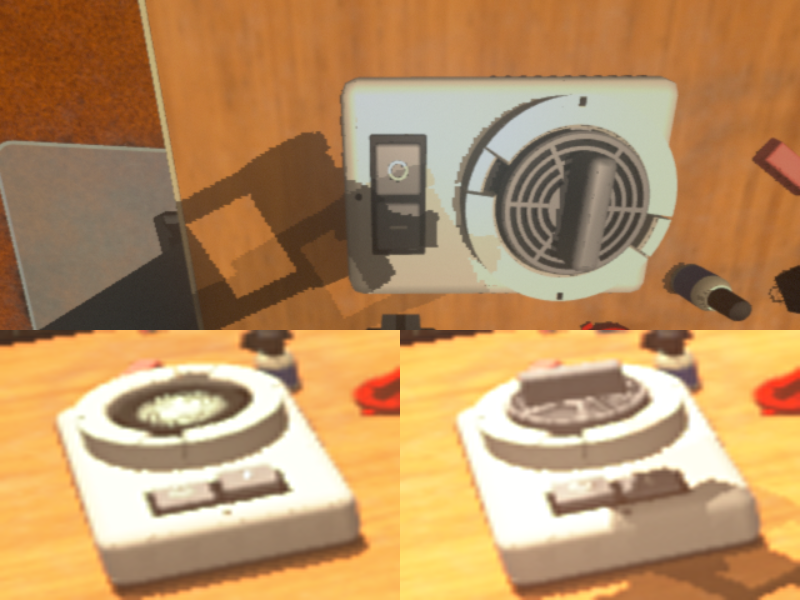

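The picture shows the bar lined up with the two marks (583,101) and (559,296). The off key (398,170) is raised and the on key (398,228) is down, with nothing else disturbed.

```bash
python3 -c "
from station import manip
print(manip.sign_off())"
```

```text
the job is handed in; nothing more can be done
None
```

The cover is back on and locked (its bar top measured 125 mm, as it should be when sprung up), the on key is down and the off key is up, the small things are where they were, and the job was handed in at about 16 s.

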